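Lay out the plating station

ROBOT

A 6-joint arm with a two-finger parallel gripper is mounted at the origin on the work surface. World frame = base frame: x ahead of the robot, y to its left, z up, the work surface at z = 0. Lengths are in m, angles in rad, forces in N, time in s.
With the tool pointing down it reaches from about 0.25 to 0.775 m from the base axis. Payload 4 kg.
Tool frame: the origin (TCP) lies midway between the tips of the shut fingers; the grasp point (between the pads) lies 19 mm behind it (arm.pinch_z is the distance from the TCP to the grasp point, in m); z points along the fingers, y is the line along which they close (so a half turn about z gives the same grasp; the last joint's range is limited). The gripper opens to 94 mm and grips with 3 to 60 N. Pads are 16 mm wide; open, the fingers measure 119 mm over their backs; the gripper's body (75 mm by 177 mm) begins 78 mm behind the grasp point.
Start: joints at [-1.356, 0.087, 1.371, -0, 1.684, -0.103], TCP at [0.172, -0.522, 0.206] pointing down, gripper open.
Joint ranges: [-3.1, 3.1], [-0.76, 2.03], [0.27, 2.55], [-1.08, 4.22], [0.17, 2.65], [-2.57, 2.57]. Speed limits (rad/s): [2.79, 2.79, 3.14, 3.14, 3.14, 3.14].

INTERFACE

Orientations are given as a rotation vector (axis times angle).
In Python, from plant import arm, cams gives the robot as it stands. The module is installed in compiled form; this text tells all that it offers.
- The arm moves only by the tool play_rows, never from a script. Its arguments are lists of equal length, an entry for each row: "slide": the shift along the tool's x, y, z in m, a list of three; "twist": the turn about the tool's z in degrees; "claw": the finger opening in m, from 0 to 0.094. A call has 1 to 8 rows; each row is the pose to reach, as a shift and turn from the pose commanded when the call began, along the tool's axes at that moment; what a row does not reach only later rows make up. A row lasts 1/12 s, in which the tool goes at most 41.7 mm and 7.16 degrees, less where a joint would pass 70% of its speed; a pose out of reach is approached as far as the arm can. A call with a gripper value outside its range is refused whole. The fingers move at their own pace and stop on an object; "force" is the grip in N (left out, the last holds). Time passes only in rows, so rows that repeat a pose let the fingers close. It gives the time, the measured TCP pose, the force, the opening and the grip force at its end, in the units of the state.
- arm.get_state(): the state, without advancing time (a new reading comes with each control period).
- cams.get_image(name): name is "side" or "top"; returns a dict with "pixels" (384x512x3 uint8, red, green, blue), "range_z" (384x512 float32, m along the optical axis (not along the pixel's ray), 0 where there is no reading), "fovy" (degrees; the focal length in pixels is half the picture's height over the tangent of half this angle, whatever the lens; pixels are square), "cx", "cy" (the principal point, pixels), "R" (3x3) and "t" (3): a world point X has camera coordinates R X + t. Camera axes: x right, y down, z forward; pixel columns grow to the right and rows downward; lengths in m; the calibration is good to about 2 mm. A picture is of the moment at which its call begins.
- arm.finish_job(): hands the job in; it is judged then, once.
Trained networks look in the newest picture that a camera, given by its name, has taken for a name from the list of things; names that differ only in an ending like _2 or _b are one class to them, and where a whole thing is asked for, a point or a joint stands for the part that bears it (a point fixed in the world has none). Each returns a list of dicts, best first, with "conf" (0 to 1); they miss things now and then, are a little off and sometimes report something else, mostly with a low value. They report only what shows in the picture. A call takes as long as a camera call. They do not tell look-alikes from the thing itself.
- cams.masks_of(name, camera): "pixels" (384x512 bool, what is visible of it) and "point" ([row, column] in pixels, amid what is visible of it).
The state is a dict: "time_s": time; "joint_positions": joint angles; "joint_vel": joint speeds; "effort": joint torques, N m; "position": TCP position; "tcp_rot": TCP orientation; "wrist_force": force on the tool from outside, world axes, zero at the start; "torque": the same for the moment, N m; "width": finger opening in m; "grip_force": force on a finger pad.
Only numpy, scipy, OpenCV 4.12 (cv2) and the standard library are available. Lean on these libraries where they do the work, as an engineer would, in place of code of your own. Each camera call takes 0.05 s, during which the arm holds its last target. There are 200 camera calls.

TASK

Lay out the plating station on the brown pad: stand the spirit burner centred on the square tile, set the large culture dish centred on the round disc with the small culture dish centred on top of it, and stand the amber jar midway between the tile and the disc. Lay the tape roll flat on the pad straight behind the disc (away from the robot, square to the pad's edges), with a gap of about 15 mm between disc and roll. Keep the burner and the jar upright throughout, and leave the glass beaker where it stands.

Things in the scene. Friction and masses are not known exactly. Their poses are not given: they have to be found in the camera images.
- burner: Spirit burner, loose, 0.16 kg: round pale glass body 60 mm in diameter up to z = 30 mm, narrowing to 24 mm diameter at z = 46 mm, then a plain steel snuffer cap, a cylinder 28 mm in diameter from z = 46 to z = 78 mm (the grip). Origin: centre of its underside. Upright at every start; z up; heading arbitrary. 
- dish_large: Large closed culture dish, loose, 0.05 kg: clear flat cylinder with a tan filling, 60 mm in diameter, 16 mm high, flat top. Origin: centre of its underside. Upright at every start; z up; heading arbitrary. 
- dish_small: Small closed culture dish, loose, 0.025 kg: like the large one but 40 mm in diameter and 12 mm high. Origin: centre of its underside. Upright at every start; z up; heading arbitrary. 
- jar: Sample jar, loose, 0.10 kg: amber glass cylinder 40 mm in diameter up to z = 46 mm, white screw cap 42 mm in diameter from z = 46 to 60 mm (total height 60 mm). Origin: centre of its underside. Upright at every start; z up; heading arbitrary. 
- tape: Roll of tan tape, loose, 0.07 kg, lying flat: ring 60 mm outside, 38 mm hole, 24 mm high. Origin: centre of its underside. z is its axis, up at every start; heading arbitrary.
- pad: Brown card work pad fixed to the bench, 2 mm thick, 220 mm along its x by 360 mm along its y. Its origin is on its underside (bench level) at the midpoint between tile and disc, which is 20 mm nearer the robot than the sheet's middle: the sheet runs from -90 to +130 mm in x and from -180 to +180 mm in y. Its x axis points away from the robot (turned at most 0.25 rad from world x), z up.
- tile: White ceramic tile fixed on the pad, 80 x 80 mm square, 6 mm thick; its top is 8 mm above the bench. Origin: centre of its underside; axes parallel to the pad's. It lies 110 mm from the pad's origin along the pad's +y or -y (either side, disc on the other).
- disc: Black rubber disc fixed on the pad, 80 mm in diameter, 6 mm thick; its top is 8 mm above the bench. Origin: centre of its underside; axes parallel to the pad's. It lies 110 mm from the pad's origin on the side opposite the tile. The tape's place is behind it along its +x axis.
- beaker: Bystander: clear open glass beaker, 66 mm in diameter, 55 mm tall, loose and empty, standing beyond the other things near the pad's far right corner. Origin: centre of its underside, z up.
Not all that is in view belongs to the job. What is shaped like the burner but red is not meant.

How it is judged:
At the end, for the whole second after the job is handed in: Upright and at rest: burner within 13 mm of the tile's centre, large dish within 13 mm of the disc's, small dish on it within 10 mm, jar within 15 mm of the midpoint of tile and disc; tape flat on the pad, centre 70-102 mm behind the disc's centre and within 18 mm sideways; all released (horizontal distance between burner and tile below 0.013 m and z of burner in the frame of tile between 0.002 and 0.01 m and angle between each of burner, dish_large, dish_small, jar's own z axis and vertical below 0.1 rad and horizontal distance between dish_large and disc below 0.013 m and z of dish_large in the frame of disc between 0.002 and 0.01 m and horizontal distance between dish_small and dish_large below 0.01 m and z of dish_small in the frame of dish_large between 0.012 and 0.02 m and horizontal distance between jar and pad below 0.015 m and z of jar in the frame of pad between -0.002 and 0.006 m and x of tape in the frame of disc between 0.07 and 0.102 m and y of tape in the frame of disc between -0.018 and 0.018 m and z of tape in the frame of pad between -0.002 and 0.03 m and angle between the z axis of tape and the z axis of pad, either way round below 0.1 rad and linear speed of each of burner, dish_large, dish_small, jar, tape below 0.02 m/s and angular speed of each of burner, dish_large, dish_small, jar, tape below 0.2 rad/s); the robot touches nothing.
It fails at once if the beaker is shifted more than 20 mm (distance of beaker from where it was at the start of the episode above 0.02 m).
It fails at once if the burner or the jar is tipped (more than about 35 degrees) (angle between any of burner, jar's own z axis and vertical above 0.6 rad).
It also fails if it takes over 136 s, if anything falls off the work surface, if the arm or the gripper's body presses on something with over 40 N, if the wrist force passes 120 N, or if a joint passes its speed limit or range.

## Working session

There is one attempt and no reset: what is moved stays moved. The work goes in short steps, Python scripts to look and compute and a tool call to move; the robot and the scene stay as the last step left them, time stands still between calls to the robot, and variables do not carry over. Pictures are saved under pics/ and viewed, at most 14 in all, crops included, and the job is handed in when it is done.

Besides the shell and the picture viewer there is one more tool, called after "Call:" as name([rows], argument=value, ...), one row to a line, values as JSON. play_rows: Moves the arm, as the interface text tells. Its arguments: {"type":"object","properties":{"slide":{"type":"array","items":{"type":"array","items":{"type":"number"}}},"twist":{"type":"array","items":{"type":"number"}},"claw":{"type":"array","items":{"type":"number"}},"force":{"type":"number"}},"required":["slide","twist","claw"]}

```bash
mkdir -p pics
cat > h.py <<'E'
import numpy as np, cv2
from plant import arm, cams
def pts(im, mask=None):
    z=im["range_z"]; H,W=z.shape; f=H/2/np.tan(np.radians(im["fovy"])/2)
    v,u=np.mgrid[:H,:W]; P=np.dstack([(u-im["cx"])*z/f,(v-im["cy"])*z/f,z])
    X=(P-im["t"])@im["R"]; X[z<=0]=np.nan   # R^T (P-t)
    return X
def save(im,n): cv2.imwrite(f"pics/{n}.png",cv2.cvtColor(im["pixels"],cv2.COLOR_RGB2BGR))
E
python3 - <<'E'
from h import *
s=arm.get_state(); print({k:np.round(v,3) for k,v in s.items()}, arm.pinch_z)
for c in("top","side"):
    im=cams.get_image(c); save(im,c+"0"); np.savez(c+"0.npz",**im); X=pts(im)
    print(c,im["fovy"],np.round(im["R"],3).tolist(),np.round(im["t"],3))
    for n in "burner dish_large dish_small jar tape pad tile disc beaker".split():
        for d in cams.masks_of(n,c):
            m=d["pixels"]; p=X[m]; p=p[~np.isnan(p[:,0])]
            if len(p): print(n,round(d["conf"],2),np.round(d["point"]),m.sum(),"med",np.round(np.median(p,0),3),"lo",np.round(np.percentile(p,2,0),3),"hi",np.round(np.percentile(p,98,0),3))
E
```

```text
{'time_s': np.float64(0.0), 'joint_positions': array([-1.356,  0.088,  1.372, -0.   ,  1.684, -0.103]), 'joint_vel': array([ 0.   ,  0.001, -0.   , -0.001,  0.   ,  0.001]), 'effort': array([-2.0000e-03, -3.4018e+01, -3.0243e+01,  7.2000e-02,  3.3000e-02,
       -0.0000e+00]), 'position': array([ 0.172, -0.522,  0.204]), 'tcp_rot': array([-3.1  , -0.497,  0.   ]), 'wrist_force': array([0.107, 0.14 , 0.227]), 'torque': array([-0.042, -0.015,  0.037]), 'grip_force': np.float64(0.0), 'width': np.float64(0.094)} 0.0188
top 53.0757433505827 [[-0.018, -1.0, -0.013], [-0.994, 0.019, -0.11], [0.11, 0.011, -0.994]] [-0.032  0.487  1.018]
burner 0.91 [296. 341.] 442 med [ 0.228 -0.256  0.041] lo [ 0.196 -0.287  0.015] hi [ 0.25  -0.233  0.08 ]
burner 0.9 [202. 282.] 394 med [ 0.465 -0.116  0.042] lo [ 0.441 -0.144  0.01 ] hi [ 0.494 -0.09   0.081]
burner 0.87 [266. 321.] 401 med [ 0.311 -0.204  0.042] lo [ 0.284 -0.235  0.028] hi [ 0.334 -0.181  0.08 ]
dish_large 0.79 [192. 390.] 396 med [ 0.502 -0.414  0.016] lo [ 0.476 -0.442  0.002] hi [ 0.529 -0.388  0.021]
dish_large 0.5 [196. 121.] 816 m
[... 1773 characters left out ...]
 [217. 313.] 485 med [ 0.6   -0.149  0.019] lo [ 0.573 -0.168  0.001] hi [ 0.627 -0.112  0.026]
tape 0.35 [317. 299.] 913 med [ 0.505 -0.423  0.016] lo [ 0.478 -0.446  0.004] hi [ 0.532 -0.391  0.018]
pad 0.66 [162. 256.] 3206 med [0.502 0.183 0.003] lo [0.372 0.036 0.001] hi [0.614 0.376 0.005]
tile 0.69 [144. 248.] 250 med [0.493 0.324 0.009] lo [0.459 0.288 0.004] hi [0.533 0.375 0.011]
disc 0.75 [171. 239.] 344 med [0.453 0.106 0.009] lo [0.418 0.074 0.004] hi [0.489 0.148 0.011]
disc 0.72 [248. 263.] 684 med [ 0.46  -0.277  0.044] lo [ 0.442 -0.284  0.002] hi [ 0.481 -0.247  0.062]
beaker 0.82 [193. 350.] 668 med [ 0.716 -0.062  0.036] lo [ 0.69  -0.076  0.003] hi [ 0.748 -0.015  0.056]
```

Run:
```python
import cv2
a=cv2.imread("pics/top0.png");cv2.imwrite("pics/topb.png",cv2.resize(a[90:340,80:430],None,fx=2.2,fy=2.2,interpolation=2))
a=cv2.imread("pics/side0.png");cv2.imwrite("pics/sideb.png",cv2.resize(a[110:360,90:400],None,fx=2.4,fy=2.4,interpolation=2))
```

```text
(no output)
```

View pics/topb.png

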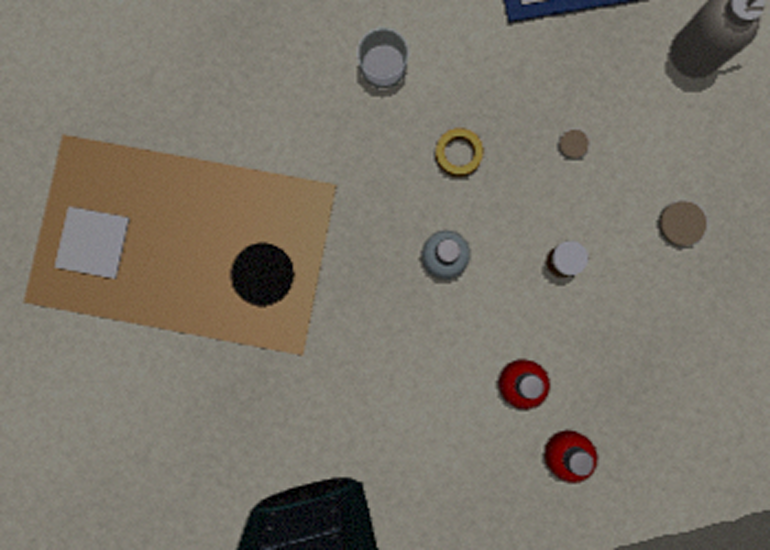

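View pics/sideb.png

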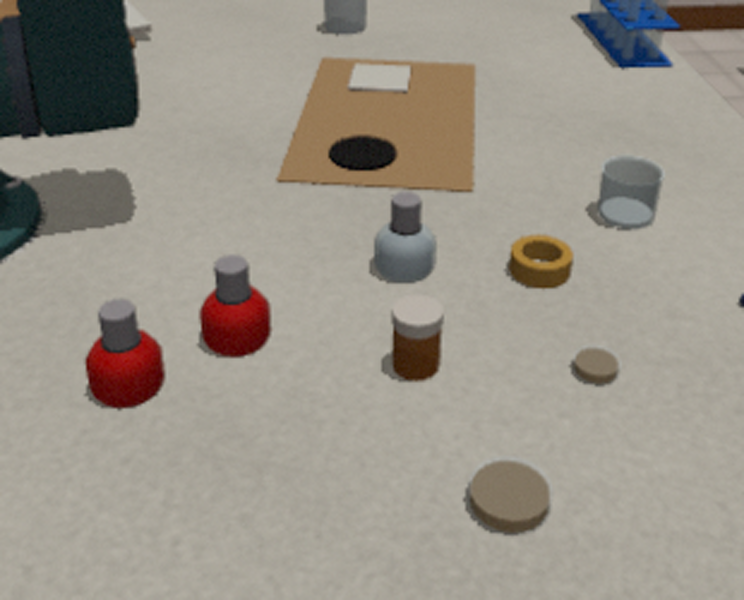

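The pale burner is at top px (282,202). The look-alikes are the two red ones at (321,266) and (341,296), and the burner detector reported all three. I choose the pale one, and next I check it in a crop and refine the centres.

```bash
cat >> h.py <<'E'
from scipy.optimize import least_squares
R0=dict(burner=(.465,-.122,.046,.09,.014),dish_large=(.504,-.416,.011,.025,.03),dish_small=(.608,-.286,.008,.02,.02),
  jar=(.459,-.262,.054,.07,.021),tape=(.601,-.138,.018,.035,.03),disc=(.452,.112,.005,.013,.04))
def circ(im,x,y,zl,zh,r):
    """circle centre of known radius from the hull of the points in a height band"""
    X=pts(im).reshape(-1,3); m=(np.hypot(X[:,0]-x,X[:,1]-y)<r+.022)&(X[:,2]>zl)&(X[:,2]<zh)
    p=X[m]
    if len(p)<8: return None
    h=cv2.convexHull(p[:,:2].astype(np.float32))[:,0]
    q=least_squares(lambda c:np.hypot(h[:,0]-c[0],h[:,1]-c[1])-r,p[:,:2].mean(0),loss="soft_l1",f_scale=.002).x
    return np.r_[q,p[:,:2].mean(0),np.median(p[:,2]),len(p)]
E
python3 - <<'E'
from h import *
ims={c:dict(np.load(c+"0.npz")) for c in("top","side")}
for c in ims:
    for n,a in R0.items():
        if n!="disc": print(c,n,np.round(circ(ims[c],*a),4))
    im=ims[c]; X=pts(im); P=im["pixels"].astype(int)
    near=lambda x,y:(abs(X[...,0]-x)<.065)&(abs(X[...,1]-y)<.065)
    d=near(.452,.112)&(P.sum(2)<90); t=near(.494,.327)&(P[...,2]>P[...,0]-12)
    for n,m in(("disc",d),("tile",t)):
        p=X[m]; p=p[~np.isnan(p[:,0])][:,:2].astype(np.float32); r=cv2.minAreaRect(p*1000); print(c,n,len(p),p.mean(0).round(4),np.round(r[0],1),np.round(r[1],1),round(r[2],1))
a=cv2.imread("pics/top0.png")[180:320,255:375];cv2.imwrite("pics/crop.png",cv2.resize(a,None,fx=4,fy=4,interpolation=2))
E
```

```text
top burner [ 4.675e-01 -1.171e-01  4.667e-01 -1.165e-01  7.730e-02  1.170e+02]
top dish_large [ 5.036e-01 -4.163e-01  5.034e-01 -4.158e-01  1.620e-02  3.740e+02]
top dish_small [ 6.082e-01 -2.852e-01  6.081e-01 -2.849e-01  1.260e-02  1.580e+02]
top jar [ 4.587e-01 -2.638e-01  4.584e-01 -2.631e-01  6.040e-02  1.990e+02]
top tape [ 5.984e-01 -1.377e-01  5.984e-01 -1.377e-01  2.390e-02  2.260e+02]
top disc 601 [0.4504 0.1107] [450.9 111.3] [75.1 75. ] 28.1
top tile 788 [0.4944 0.3264] [494.6 326.8] [79.7 77.9] 78.3
side burner [ 4.718e-01 -1.202e-01  4.709e-01 -1.248e-01  6.780e-02  2.180e+02]
side dish_large [ 5.065e-01 -4.170e-01  5.058e-01 -4.192e-01  1.610e-02  8.070e+02]
side dish_small [ 6.114e-01 -2.859e-01  6.109e-01 -2.875e-01  1.200e-02  2.240e+02]
side jar [ 4.619e-01 -2.637e-01  4.616e-01 -2.666e-01  6.030e-02  2.610e+02]
side tape [ 6.013e-01 -1.390e-01  6.004e-01 -1.422e-01  2.370e-02  2.630e+02]
side disc 279 [0.4517 0.104 ] [452.9 107.2] [73.3 69.4] 38.7
side tile 32 [0.4936 0.3136] [498.3 321. ] [63.2 76.7] 76.0
```

View pics/crop.png

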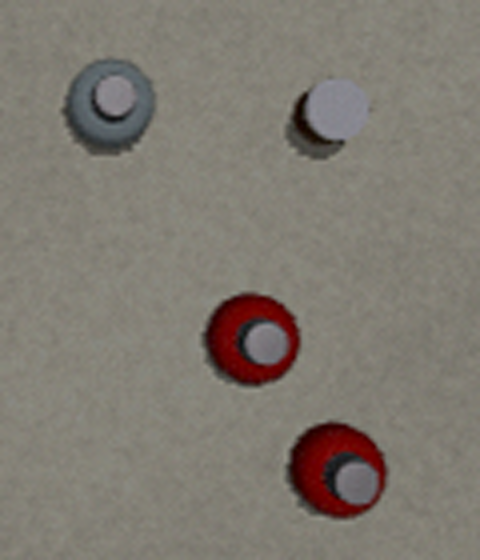

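The crop shows the pale grey-blue burner at crop (112,100), which is top px (283,205). The two red ones are decoys, so the choice stands. Moving there now.

Call:
play_rows([
  [0.205, -0.146, 0],
  [0.205, -0.146, 0],
  [0.205, -0.146, 0],
  [0.205, -0.146, 0],
  [0.205, -0.146, 0],
  [0.205, -0.146, 0],
  [0.205, -0.146, 0],
], twist=[7, 14, 21, 29.7, 29.7, 29.7, 29.7], claw=[0.07, 0.07, 0.07, 0.07, 0.07, 0.07, 0.07], force=15)

```text
time_s: 1.58
position: [0.3236, -0.3154, 0.206]
tcp_rot: [-3.125, 0.305, -0.004]
wrist_force: [-0.6, -0.2, 0.5]
width: 0.0703
grip_force: 0.0
```

```bash
cat > go.py <<'E'
import sys; from h import *; from scipy.spatial.transform import Rotation as Ro
T=[float(v) for v in sys.argv[1:4]]; s=arm.get_state(); R=Ro.from_rotvec(s["tcp_rot"]).as_matrix()
print("t",round(s["time_s"],2),"pos",s["position"].round(4),"head",np.degrees(np.arctan2(R[1,0],R[0,0])).round(2),"tilt",R[2,2].round(4),"w",round(s["width"],4),"grip",round(s["grip_force"],1),"F",s["wrist_force"].round(1))
print("slide",(R.T@(np.array(T)-s["position"])).round(4))
E
python3 go.py .469 -.118 .16
```

```text
t 1.58 pos [ 0.3236 -0.3154  0.206 ] head -11.16 tilt -1.0 w 0.0703 grip 0.0 F [-0.6 -0.2  0.5]
slide [ 0.1044 -0.2218  0.0466]
```

Call:
play_rows([
  [0.104, -0.222, 0.046],
  [0.104, -0.222, 0.046],
  [0.104, -0.222, 0.046],
  [0.104, -0.222, 0.046],
  [0.104, -0.222, 0.046],
  [0.104, -0.222, 0.046],
  [0.104, -0.222, 0.046],
  [0.104, -0.222, 0.046],
], twist=[0, 0, 0, 0, 0, 0, 0, 0], claw=[0.07, 0.07, 0.07, 0.07, 0.07, 0.07, 0.07, 0.07])

```text
time_s: 2.25
position: [0.4674, -0.1217, 0.1587]
tcp_rot: [3.126, -0.308, -0.003]
wrist_force: [0.1, 0.5, 1.1]
width: 0.0701
grip_force: 0.0
```

```bash
python3 go.py .469 -.118 .044
```

```text
t 2.25 pos [ 0.4674 -0.1217  0.1587] head -11.25 tilt -1.0 w 0.0701 grip 0.0 F [0.1 0.5 1.1]
slide [ 0.0011 -0.004   0.1147]
```

Call:
play_rows([
  [0, 0, 0.035],
  [0, 0, 0.07],
  [0, 0, 0.1],
  [0, 0, 0.114],
  [0, 0, 0.114],
  [0, 0, 0.114],
], twist=[0, 0, 0, 0, 0, 0], claw=[0.07, 0.07, 0.07, 0.07, 0.07, 0.07])

```text
time_s: 2.75
position: [0.4663, -0.1245, 0.0454]
tcp_rot: [3.125, -0.318, -0.002]
wrist_force: [-0.4, 0.2, 0.4]
width: 0.0699
grip_force: 0.0
```

```bash
python3 go.py .469 -.118 .044
```

```text
t 2.75 pos [ 0.4663 -0.1245  0.0454] head -11.63 tilt -1.0 w 0.0699 grip 0.0 F [-0.4  0.2  0.4]
slide [ 0.0013 -0.0069  0.0014]
```

Call:
play_rows([
  [0.001, -0.007, 0],
  [0.001, -0.007, 0],
  [0.001, -0.007, 0],
  [0.001, -0.007, 0],
  [0.001, -0.007, 0],
  [0.001, -0.007, 0],
  [0.001, -0.007, 0],
  [0.001, -0.007, 0],
], twist=[0, 0, 0, 0, 0, 0, 0, 0], claw=[0.07, 0.07, 0.015, 0.015, 0.015, 0.015, 0.015, 0.015])

```text
time_s: 3.42
position: [0.4695, -0.1162, 0.0455]
tcp_rot: [3.126, -0.314, 0.0]
wrist_force: [-0.3, 0.2, 0.1]
width: 0.0333
grip_force: 0.0
```

```bash
python3 go.py .469 -.118 .044
```

```text
t 3.42 pos [ 0.4695 -0.1162  0.0455] head -11.48 tilt -1.0 w 0.0333 grip 0.0 F [-0.3  0.2  0.1]
slide [-0.0001  0.0018  0.0015]
```

Call:
play_rows([
  [0, 0, 0],
  [0, 0, 0],
  [0, 0, 0],
  [0, 0, 0],
  [0, 0, -0.02],
  [0, 0, -0.05],
  [0, 0, -0.08],
  [0, 0, -0.08],
], twist=[0, 0, 0, 0, 0, 0, 0, 0], claw=[0.015, 0.015, 0.015, 0.015, 0.015, 0.015, 0.015, 0.015])

```text
time_s: 4.08
position: [0.4731, -0.1172, 0.1317]
tcp_rot: [3.123, -0.314, 0.018]
wrist_force: [1.1, 0.9, -0.6]
width: 0.0281
grip_force: 15.1
```

```bash
python3 go.py .496 .327 .13
python3 - <<'E'
from h import *
im=cams.get_image("side"); save(im,"s1")
E
```

```text
t 4.08 pos [ 0.4731 -0.1172  0.1317] head -11.48 tilt -0.9999 w 0.0281 grip 15.1 F [ 1.1  0.9 -0.6]
slide [-6.600e-02 -4.399e-01  4.000e-04]
```

View pics/s1.png

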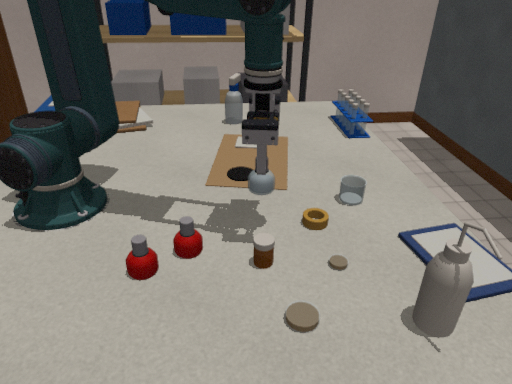

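The burner is held upright at px (262,180). Carrying it to the tile.

Call:
play_rows([
  [-0.003, -0.02, 0],
  [-0.009, -0.06, 0],
  [-0.015, -0.1, 0],
  [-0.021, -0.14, 0],
  [-0.027, -0.18, 0],
  [-0.033, -0.22, 0],
  [-0.039, -0.26, 0],
  [-0.045, -0.3, 0],
], twist=[0, 0, 0, 0, 0, 0, 0, 0], claw=[0.015, 0.015, 0.015, 0.015, 0.015, 0.015, 0.015, 0.015])

```text
time_s: 4.8
position: [0.4835, 0.1885, 0.123]
tcp_rot: [3.125, -0.314, -0.006]
wrist_force: [0.9, -0.2, -1.5]
width: 0.0279
grip_force: 15.1
```

Call:
play_rows([
  [-0.006, -0.04, 0],
  [-0.011, -0.075, 0],
  [-0.016, -0.105, 0],
  [-0.019, -0.125, 0],
  [-0.021, -0.136, 0],
  [-0.021, -0.14, 0],
  [-0.021, -0.14, 0],
  [-0.021, -0.14, 0],
], twist=[0, 0, 0, 0, 0, 0, 0, 0], claw=[0.015, 0.015, 0.015, 0.015, 0.015, 0.015, 0.015, 0.015])

```text
time_s: 5.47
position: [0.4923, 0.3268, 0.1245]
tcp_rot: [3.124, -0.316, -0.002]
wrist_force: [-0.4, -0.2, -1.7]
width: 0.0277
grip_force: 15.1
```

```bash
python3 go.py .496 .327 .054
```

```text
t 5.47 pos [0.4923 0.3268 0.1245] head -11.54 tilt -1.0 w 0.0277 grip 15.1 F [-0.4 -0.2 -1.7]
slide [ 0.0037 -0.0011  0.0705]
```

Call:
play_rows([
  [0.001, 0, 0.02],
  [0.003, -0.001, 0.04],
  [0.003, -0.001, 0.055],
  [0.003, -0.001, 0.063],
  [0.003, -0.001, 0.068],
  [0.003, -0.001, 0.069],
  [0.003, -0.001, 0.069],
], twist=[0, 0, 0, 0, 0, 0, 0], claw=[0.015, 0.015, 0.015, 0.015, 0.015, 0.015, 0.015])

```text
time_s: 6.05
position: [0.496, 0.3281, 0.057]
tcp_rot: [-3.125, 0.316, -0.001]
wrist_force: [0.5, 0.0, -1.4]
width: 0.0279
grip_force: 15.1
```

```bash
python3 go.py .496 .327 .0535
```

```text
t 6.05 pos [0.496  0.3281 0.057 ] head -11.53 tilt -1.0 w 0.0279 grip 15.1 F [ 0.5  0.  -1.4]
slide [0.0002 0.001  0.0035]
```

Call:
play_rows([
  [0, 0, 0.002],
  [0, 0, 0.003],
  [0, 0, 0.003],
  [0, 0, 0.003],
], twist=[0, 0, 0, 0], claw=[0.015, 0.015, 0.015, 0.015])

```text
time_s: 6.38
position: [0.4958, 0.3286, 0.0539]
tcp_rot: [-3.125, 0.314, -0.001]
wrist_force: [0.3, 0.7, -1.5]
width: 0.0277
grip_force: 15.1
```

```bash
python3 go.py .496 .327 .0535
```

```text
t 6.38 pos [0.4958 0.3286 0.0539] head -11.49 tilt -1.0 w 0.0277 grip 15.1 F [ 0.3  0.7 -1.5]
slide [0.0005 0.0016 0.0004]
```

Call:
play_rows([
  [0, 0, 0.001],
  [0, 0, 0.0015],
  [0, 0, 0.0015],
  [0, 0, 0.0015],
  [0, 0, 0.0015],
  [0, 0, 0.0015],
  [0, 0, 0.0015],
], twist=[0, 0, 0, 0, 0, 0, 0], claw=[0.015, 0.015, 0.015, 0.03, 0.04, 0.06, 0.07])

```text
time_s: 6.97
position: [0.4954, 0.3284, 0.0514]
tcp_rot: [3.125, -0.314, -0.001]
wrist_force: [-0.7, -0.2, 0.5]
width: 0.0466
grip_force: 0.0
```

Call:
play_rows([
  [0, 0, -0.02],
  [0, 0, -0.05],
  [0, 0, -0.08],
  [0, 0, -0.1],
  [0.01, 0.03, -0.1],
  [0.02, 0.07, -0.1],
  [0.03, 0.11, -0.1],
  [0.04, 0.15, -0.1],
], twist=[0, 0, 0, 0, 0, 0, 0, 0], claw=[0.07, 0.07, 0.07, 0.07, 0.07, 0.07, 0.07, 0.07])

```text
time_s: 7.63
position: [0.5046, 0.1722, 0.1516]
tcp_rot: [3.126, -0.312, -0.0]
wrist_force: [0.7, -0.4, 0.5]
width: 0.0699
grip_force: 0.0
```

```bash
python3 go.py .460 -.264 .15;python3 - <<'E'
from h import *
im=cams.get_image("top"); print(circ(im,.496,.327,.054,.1,.014)); X=pts(im).reshape(-1,3)
E
```

```text
t 7.63 pos [0.5046 0.1722 0.1516] head -11.41 tilt -1.0 w 0.0699 grip 0.0 F [ 0.7 -0.4  0.5]
slide [0.0425 0.4365 0.0017]
[4.95449266e-01 3.26570820e-01 4.93926422e-01 3.24025409e-01
 8.43825773e-02 1.51000000e+02]
```

The burner stands on the tile, with the cap top at 0.085 m and the centre within 1 mm. Jar next.

Call:
play_rows([
  [0.004, 0.04, 0],
  [0.008, 0.08, 0],
  [0.012, 0.12, 0],
  [0.016, 0.16, 0],
  [0.02, 0.2, 0],
  [0.024, 0.24, 0],
  [0.028, 0.28, 0],
  [0.032, 0.32, 0],
], twist=[0, 0, 0, 0, 0, 0, 0, 0], claw=[0.07, 0.07, 0.07, 0.07, 0.07, 0.07, 0.07, 0.07])

```text
time_s: 8.35
position: [0.472, -0.1481, 0.1518]
tcp_rot: [-3.126, 0.315, -0.0]
wrist_force: [0.3, -0.3, 0.9]
width: 0.0698
grip_force: 0.0
```

Call:
play_rows([
  [0.004, 0.04, 0],
  [0.008, 0.075, 0],
  [0.01, 0.1, 0],
  [0.01, 0.112, 0],
  [0.01, 0.117, 0],
  [0.01, 0.117, 0],
  [0.01, 0.117, 0],
], twist=[0, 0, 0, 0, 0, 0, 0], claw=[0.07, 0.07, 0.07, 0.07, 0.07, 0.07, 0.07])

```text
time_s: 8.93
position: [0.4593, -0.2618, 0.1518]
tcp_rot: [-3.125, 0.313, 0.0]
wrist_force: [0.2, 0.2, 0.5]
width: 0.0699
grip_force: 0.0
```

```bash
python3 go.py .460 -.264 .032
```

```text
t 8.93 pos [ 0.4593 -0.2618  0.1518] head -11.44 tilt -1.0 w 0.0699 grip 0.0 F [0.2 0.2 0.5]
slide [0.0012 0.0021 0.1198]
```

Call:
play_rows([
  [0.001, 0.002, 0.035],
  [0.001, 0.002, 0.07],
  [0.001, 0.002, 0.1],
  [0.001, 0.002, 0.115],
  [0.001, 0.002, 0.12],
  [0.001, 0.002, 0.12],
  [0.001, 0.002, 0.12],
], twist=[0, 0, 0, 0, 0, 0, 0], claw=[0.07, 0.07, 0.07, 0.07, 0.07, 0.07, 0.07])

```text
time_s: 9.52
position: [0.4606, -0.2647, 0.0332]
tcp_rot: [3.125, -0.312, 0.003]
wrist_force: [0.5, -0.7, 0.2]
width: 0.0699
grip_force: 0.0
```

```bash
python3 go.py .460 -.264 .032
```

```text
t 9.52 pos [ 0.4606 -0.2647  0.0332] head -11.4 tilt -1.0 w 0.0699 grip 0.0 F [ 0.5 -0.7  0.2]
slide [-0.0008 -0.0006  0.0012]
```

Call:
play_rows([
  [0, 0, 0],
  [0, 0, 0],
  [0, 0, 0],
  [0, 0, 0],
  [0, 0, 0],
  [0, 0, 0],
  [0, 0, 0],
  [0, 0, 0],
], twist=[0, 0, 0, 0, 0, 0, 0, 0], claw=[0.03, 0.03, 0.03, 0.03, 0.03, 0.03, 0.03, 0.03])

```text
time_s: 10.18
position: [0.46, -0.2655, 0.0327]
tcp_rot: [3.125, -0.315, 0.002]
wrist_force: [0.5, 0.7, 4.1]
width: 0.0418
grip_force: 15.0
```

Call:
play_rows([
  [0, 0, -0.02],
  [0, 0, -0.05],
  [0, 0, -0.08],
  [0, 0, -0.09],
  [0, 0, -0.09],
  [0, 0, -0.09],
], twist=[0, 0, 0, 0, 0, 0], claw=[0.03, 0.03, 0.03, 0.03, 0.03, 0.03])

```text
time_s: 10.68
position: [0.4593, -0.2652, 0.1212]
tcp_rot: [-3.126, 0.315, 0.001]
wrist_force: [0.5, -0.4, -1.1]
width: 0.042
grip_force: 15.0
```

```bash
python3 go.py .474 .219 .12
```

```text
t 10.68 pos [ 0.4593 -0.2652  0.1212] head -11.5 tilt -1.0 w 0.042 grip 15.0 F [ 0.5 -0.4 -1.1]
slide [-0.0821 -0.4774  0.0012]
```

Call:
play_rows([
  [-0.003, -0.02, 0],
  [-0.01, -0.06, 0],
  [-0.017, -0.1, 0],
  [-0.024, -0.14, 0],
  [-0.031, -0.18, 0],
  [-0.038, -0.22, 0],
  [-0.045, -0.26, 0],
  [-0.052, -0.3, 0],
], twist=[0, 0, 0, 0, 0, 0, 0, 0], claw=[0.03, 0.03, 0.03, 0.03, 0.03, 0.03, 0.03, 0.03])

```text
time_s: 11.35
position: [0.4662, 0.041, 0.1188]
tcp_rot: [3.125, -0.315, -0.008]
wrist_force: [0.8, -0.6, -1.4]
width: 0.0413
grip_force: 15.0
```

Call:
play_rows([
  [-0.007, -0.04, 0],
  [-0.014, -0.08, 0],
  [-0.021, -0.12, 0],
  [-0.026, -0.15, 0],
  [-0.029, -0.17, 0],
  [-0.03, -0.177, 0],
  [-0.03, -0.177, 0],
  [-0.03, -0.177, 0],
], twist=[0, 0, 0, 0, 0, 0, 0, 0], claw=[0.03, 0.03, 0.03, 0.03, 0.03, 0.03, 0.03, 0.03])

```text
time_s: 12.02
position: [0.4734, 0.2175, 0.12]
tcp_rot: [3.123, -0.314, -0.005]
wrist_force: [-0.4, -1.1, -1.3]
width: 0.0413
grip_force: 15.0
```

```bash
python3 go.py .474 .219 .035
```

```text
t 12.02 pos [0.4734 0.2175 0.12  ] head -11.48 tilt -1.0 w 0.0413 grip 15.0 F [-0.4 -1.1 -1.3]
slide [ 0.0006 -0.0019  0.085 ]
```

Call:
play_rows([
  [0, -0.001, 0.02],
  [0, -0.001, 0.045],
  [0, -0.001, 0.065],
  [0, -0.001, 0.077],
  [0, -0.001, 0.083],
  [0, -0.001, 0.084],
  [0, -0.001, 0.084],
  [0, -0.001, 0.084],
], twist=[0, 0, 0, 0, 0, 0, 0, 0], claw=[0.03, 0.03, 0.03, 0.03, 0.03, 0.03, 0.03, 0.03])

```text
time_s: 12.68
position: [0.4756, 0.2195, 0.0393]
tcp_rot: [-3.125, 0.315, -0.004]
wrist_force: [0.2, -0.7, -1.1]
width: 0.0419
grip_force: 15.0
```

```bash
python3 go.py .474 .219 .0347
```

```text
t 12.68 pos [0.4756 0.2195 0.0393] head -11.52 tilt -1.0 w 0.0419 grip 15.0 F [ 0.2 -0.7 -1.1]
slide [-0.0015  0.0008  0.0046]
```

Call:
play_rows([
  [-0.001, 0, 0.003],
  [-0.001, 0, 0.005],
  [-0.001, 0, 0.005],
  [-0.001, 0, 0.005],
  [-0.001, 0, 0.005],
  [-0.001, 0, 0.005],
  [-0.001, 0, 0.005],
  [-0.001, 0, 0.005],
], twist=[0, 0, 0, 0, 0, 0, 0, 0], claw=[0.03, 0.03, 0.03, 0.03, 0.044, 0.055, 0.065, 0.065])

```text
time_s: 13.35
position: [0.473, 0.2195, 0.0323]
tcp_rot: [3.125, -0.314, -0.002]
wrist_force: [0.1, 0.3, 0.0]
width: 0.0606
grip_force: 0.0
```

Call:
play_rows([
  [0, 0, -0.02],
  [0, 0, -0.05],
  [0, 0, -0.08],
  [0.01, 0.03, -0.1],
  [0.02, 0.07, -0.1],
  [0.03, 0.11, -0.1],
  [0.04, 0.15, -0.1],
  [0.05, 0.19, -0.1],
], twist=[0, 0, 0, 0, 0, 0, 0, 0], claw=[0.065, 0.065, 0.09, 0.09, 0.09, 0.09, 0.09, 0.09])

```text
time_s: 14.02
position: [0.4842, 0.0219, 0.1329]
tcp_rot: [3.126, -0.313, 0.0]
wrist_force: [0.4, -0.4, -0.6]
width: 0.0902
grip_force: 0.0
```

```bash
python3 go.py .505 -.4165 .12;python3 - <<'E'
from h import *
im=cams.get_image("top"); print(circ(im,.474,.219,.054,.075,.021).round(4))
E
```

```text
t 14.02 pos [0.4842 0.0219 0.1329] head -11.44 tilt -1.0 w 0.0902 grip 0.0 F [ 0.4 -0.4 -0.6]
slide [0.1073 0.4256 0.013 ]
[4.722e-01 2.217e-01 4.723e-01 2.209e-01 6.200e-02 2.070e+02]
```

The jar stands about 2–3 mm from the midpoint, with its top at 0.062 m. Large dish next.

Call:
play_rows([
  [0.01, 0.04, 0],
  [0.02, 0.08, 0],
  [0.03, 0.12, 0],
  [0.04, 0.16, 0],
  [0.05, 0.2, 0],
  [0.06, 0.24, 0],
  [0.07, 0.28, 0],
  [0.08, 0.318, 0],
], twist=[0, 0, 0, 0, 0, 0, 0, 0], claw=[0.09, 0.09, 0.09, 0.09, 0.09, 0.09, 0.09, 0.09])

```text
time_s: 14.73
position: [0.4992, -0.306, 0.1325]
tcp_rot: [-3.125, 0.316, 0.001]
wrist_force: [1.2, -0.3, 0.0]
width: 0.09
grip_force: 0.0
```

Call:
play_rows([
  [0.01, 0.04, 0],
  [0.019, 0.075, 0],
  [0.025, 0.098, 0],
  [0.027, 0.108, 0.02],
  [0.027, 0.108, 0.04],
  [0.027, 0.108, 0.04],
  [0.027, 0.108, 0.04],
  [0.027, 0.108, 0.04],
], twist=[0, 0, 0, 0, 0, 0, 0, 0], claw=[0.09, 0.09, 0.09, 0.09, 0.09, 0.09, 0.09, 0.09])

```text
time_s: 15.4
position: [0.505, -0.4149, 0.0936]
tcp_rot: [3.126, -0.314, 0.0]
wrist_force: [0.3, 0.7, -0.1]
width: 0.0901
grip_force: 0.0
```

```bash
python3 go.py .505 -.4165 .004
```

```text
t 15.4 pos [ 0.505  -0.4149  0.0936] head -11.46 tilt -1.0 w 0.0901 grip 0.0 F [ 0.3  0.7 -0.1]
slide [0.0003 0.0016 0.0896]
```

Call:
play_rows([
  [0, 0.001, 0.035],
  [0, 0.001, 0.06],
  [0, 0.001, 0.08],
  [0, 0.001, 0.087],
  [0, 0.001, 0.088],
  [0, 0.001, 0.088],
  [0, 0.001, 0.088],
], twist=[0, 0, 0, 0, 0, 0, 0], claw=[0.09, 0.09, 0.09, 0.09, 0.09, 0.09, 0.09], force=10)

```text
time_s: 15.98
position: [0.5058, -0.4172, 0.0077]
tcp_rot: [3.123, -0.314, 0.005]
wrist_force: [0.5, -0.3, -0.3]
width: 0.09
grip_force: 0.0
```

```bash
python3 go.py .505 -.4165 .004
```

```text
t 15.98 pos [ 0.5058 -0.4172  0.0077] head -11.47 tilt -1.0 w 0.09 grip 0.0 F [ 0.5 -0.3 -0.3]
slide [-0.001  -0.0006  0.0037]
```

Call:
play_rows([
  [0, 0, 0.002],
  [0, 0, 0.002],
  [0, 0, 0.002],
  [0, 0, 0.002],
  [0, 0, 0.002],
  [0, 0, 0.002],
  [0, 0, 0.002],
  [0, 0, 0.002],
], twist=[0, 0, 0, 0, 0, 0, 0, 0], claw=[0.09, 0.05, 0.05, 0.05, 0.05, 0.05, 0.05, 0.05])

```text
time_s: 16.65
position: [0.5044, -0.4164, 0.0031]
tcp_rot: [3.125, -0.315, 0.0]
wrist_force: [-0.9, 0.8, 0.5]
width: 0.0597
grip_force: 10.0
```

```bash
python3 go.py .505 -.4165 .004
```

```text
t 16.65 pos [ 0.5044 -0.4164  0.0031] head -11.5 tilt -1.0 w 0.0597 grip 10.0 F [-0.9  0.8  0.5]
slide [ 0.0006 -0.0001 -0.0009]
```

Call:
play_rows([
  [0, 0, -0.015],
  [0, 0, -0.04],
  [0, 0, -0.06],
  [0, 0, -0.07],
  [0, -0.02, -0.07],
  [0, -0.06, -0.07],
  [0, -0.1, -0.07],
  [0, -0.14, -0.07],
], twist=[0, 0, 0, 0, 0, 0, 0, 0], claw=[0.05, 0.05, 0.05, 0.05, 0.05, 0.05, 0.05, 0.05])

```text
time_s: 17.32
position: [0.5319, -0.2777, 0.0723]
tcp_rot: [-3.125, 0.317, 0.001]
wrist_force: [0.2, 0.6, -0.8]
width: 0.0598
grip_force: 10.0
```

```bash
python3 go.py .452 .111 .08
```

```text
t 17.32 pos [ 0.5319 -0.2777  0.0723] head -11.59 tilt -1.0 w 0.0598 grip 10.0 F [ 0.2  0.6 -0.8]
slide [-0.1564 -0.3648 -0.0074]
```

Call:
play_rows([
  [-0.015, -0.037, -0.002],
  [-0.03, -0.074, -0.004],
  [-0.045, -0.11, -0.006],
  [-0.06, -0.146, -0.006],
  [-0.075, -0.18, -0.006],
  [-0.09, -0.215, -0.006],
  [-0.105, -0.25, -0.006],
  [-0.12, -0.285, -0.006],
], twist=[0, 0, 0, 0, 0, 0, 0, 0], claw=[0.05, 0.05, 0.05, 0.05, 0.05, 0.05, 0.05, 0.05])

```text
time_s: 17.98
position: [0.4704, 0.0259, 0.0785]
tcp_rot: [-3.126, 0.315, 0.001]
wrist_force: [0.3, 0.5, -0.9]
width: 0.0597
grip_force: 10.0
```

Call:
play_rows([
  [-0.014, -0.035, 0],
  [-0.026, -0.06, 0],
  [-0.034, -0.075, 0],
  [-0.036, -0.079, 0],
  [-0.036, -0.079, 0.01],
  [-0.036, -0.079, 0.02],
  [-0.036, -0.079, 0.02],
  [-0.036, -0.079, 0.02],
], twist=[0, 0, 0, 0, 0, 0, 0, 0], claw=[0.05, 0.05, 0.05, 0.05, 0.05, 0.05, 0.05, 0.05])

```text
time_s: 18.65
position: [0.4511, 0.1075, 0.0573]
tcp_rot: [3.124, -0.317, -0.005]
wrist_force: [0.3, -0.0, -1.1]
width: 0.0598
grip_force: 10.0
```

```bash
python3 go.py .452 .111 .0125
```

```text
t 18.65 pos [0.4511 0.1075 0.0573] head -11.6 tilt -1.0 w 0.0598 grip 10.0 F [ 0.3 -0.  -1.1]
slide [ 0.0003 -0.0037  0.0447]
```

Call:
play_rows([
  [0, -0.002, 0.015],
  [0, -0.002, 0.028],
  [0, -0.002, 0.038],
  [0, -0.002, 0.042],
  [0, -0.002, 0.042],
  [0, -0.002, 0.042],
], twist=[0, 0, 0, 0, 0, 0], claw=[0.05, 0.05, 0.05, 0.05, 0.05, 0.05])

```text
time_s: 19.15
position: [0.4526, 0.1104, 0.0171]
tcp_rot: [3.126, -0.316, 0.0]
wrist_force: [1.1, 1.0, -1.2]
width: 0.0595
grip_force: 10.0
```

```bash
python3 go.py .452 .111 .012
```

```text
t 19.15 pos [0.4526 0.1104 0.0171] head -11.53 tilt -1.0 w 0.0595 grip 10.0 F [ 1.1  1.  -1.2]
slide [-0.0007 -0.0005  0.0051]
```

Call:
play_rows([
  [0, 0, 0.002],
  [0, 0, 0.003],
  [0, 0, 0.003],
  [0, 0, 0.003],
  [0, 0, 0.003],
], twist=[0, 0, 0, 0, 0], claw=[0.05, 0.05, 0.05, 0.05, 0.05])

```text
time_s: 19.57
position: [0.4525, 0.1108, 0.0142]
tcp_rot: [3.126, -0.314, 0.001]
wrist_force: [-0.4, -0.0, -0.9]
width: 0.0598
grip_force: 10.0
```

```bash
python3 go.py .452 .111 .012
```

```text
t 19.57 pos [0.4525 0.1108 0.0142] head -11.48 tilt -1.0 w 0.0598 grip 10.0 F [-0.4 -0.  -0.9]
slide [-0.0006 -0.0001  0.0022]
```

Call:
play_rows([
  [0, 0, 0.002],
  [0, 0, 0.002],
  [0, 0, 0.002],
  [0, 0, 0.002],
  [0, 0, 0.002],
  [0, 0, 0.002],
  [0, 0, 0.002],
  [0, 0, 0.002],
], twist=[0, 0, 0, 0, 0, 0, 0, 0], claw=[0.05, 0.05, 0.05, 0.05, 0.065, 0.078, 0.078, 0.078])

```text
time_s: 20.23
position: [0.4525, 0.1107, 0.0121]
tcp_rot: [3.126, -0.314, 0.0]
wrist_force: [-0.5, 0.0, 0.3]
width: 0.0775
grip_force: 0.0
```

Call:
play_rows([
  [0, 0, -0.02],
  [0, 0, -0.05],
  [0, 0, -0.08],
  [0.01, 0.03, -0.1],
  [0.03, 0.06, -0.1],
  [0.05, 0.09, -0.1],
  [0.07, 0.12, -0.1],
  [0.09, 0.15, -0.1],
], twist=[0, 0, 0, 0, 0, 0, 0, 0], claw=[0.078, 0.078, 0.07, 0.07, 0.07, 0.07, 0.07, 0.07])

```text
time_s: 20.9
position: [0.5112, -0.0558, 0.1125]
tcp_rot: [3.126, -0.314, 0.002]
wrist_force: [1.0, 0.0, -0.6]
width: 0.0701
grip_force: 0.0
```

```bash
python3 go.py .610 -.2855 .09;python3 - <<'E'
from h import *
for c in("top","side"):
    im=cams.get_image(c); print(circ(im,.452,.111,.018,.032,.03).round(4))
    for n in("dish_small","tape"): print(n,circ(im,*R0[n]).round(4))
E
```

```text
t 20.9 pos [ 0.5112 -0.0558  0.1125] head -11.47 tilt -1.0 w 0.0701 grip 0.0 F [ 1.   0.  -0.6]
slide [0.1425 0.2055 0.0226]
[4.519e-01 1.122e-01 4.519e-01 1.134e-01 2.460e-02 3.370e+02]
dish_small [ 6.083e-01 -2.849e-01  6.082e-01 -2.846e-01  1.230e-02  1.580e+02]Traceback (most recent call last):
  File "<stdin>", line 4, in <module>
AttributeError: 'NoneType' object has no attribute 'round'
```

The large dish sits on the disc at (0.452, 0.112), with its top at 0.0246 m. Small dish next.

Call:
play_rows([
  [0.023, 0.034, 0],
  [0.046, 0.067, 0],
  [0.068, 0.1, 0],
  [0.09, 0.132, 0],
  [0.112, 0.164, 0],
  [0.132, 0.19, 0],
  [0.142, 0.205, 0.02],
  [0.142, 0.205, 0.02],
], twist=[0, 0, 0, 0, 0, 0, 0, 0], claw=[0.07, 0.07, 0.07, 0.07, 0.07, 0.07, 0.07, 0.07])

```text
time_s: 21.62
position: [0.6079, -0.2864, 0.0874]
tcp_rot: [-3.124, 0.321, 0.008]
wrist_force: [-1.4, 0.5, -1.6]
width: 0.0704
grip_force: 0.0
```

Call:
play_rows([
  [0, 0, 0.02],
  [0, 0, 0.04],
  [0, 0, 0.055],
  [0, 0, 0.06],
  [0, 0, 0.06],
  [0, 0, 0.06],
], twist=[0, 0, 0, 0, 0, 0], claw=[0.07, 0.07, 0.07, 0.07, 0.07, 0.07])

```text
time_s: 22.12
position: [0.6091, -0.2827, 0.0327]
tcp_rot: [3.126, -0.313, 0.0]
wrist_force: [-0.4, -0.3, -0.2]
width: 0.0699
grip_force: 0.0
```

```bash
python3 go.py .6095 -.2855 .004
```

```text
t 22.12 pos [ 0.6091 -0.2827  0.0327] head -11.45 tilt -1.0 w 0.0699 grip 0.0 F [-0.4 -0.3 -0.2]
slide [0.0009 0.0027 0.0287]
```

Call:
play_rows([
  [0.001, 0.002, 0.015],
  [0.001, 0.002, 0.025],
  [0.001, 0.002, 0.028],
  [0.001, 0.002, 0.028],
  [0.001, 0.002, 0.028],
  [0.001, 0.002, 0.028],
  [0.001, 0.002, 0.028],
], twist=[0, 0, 0, 0, 0, 0, 0], claw=[0.07, 0.07, 0.07, 0.07, 0.07, 0.07, 0.07], force=8)

```text
time_s: 22.7
position: [0.6101, -0.2858, 0.005]
tcp_rot: [3.125, -0.314, 0.002]
wrist_force: [0.1, 0.2, -0.2]
width: 0.0697
grip_force: 0.0
```

```bash
python3 go.py .6095 -.2855 .004
```

```text
t 22.7 pos [ 0.6101 -0.2858  0.005 ] head -11.49 tilt -1.0 w 0.0697 grip 0.0 F [ 0.1  0.2 -0.2]
slide [-0.0006 -0.0002  0.001 ]
```

Call:
play_rows([
  [0, 0, 0.001],
  [0, 0, 0.001],
  [0, 0, 0.001],
  [0, 0, 0.001],
  [0, 0, 0.001],
  [0, 0, 0.001],
  [0, 0, 0.001],
  [0, 0, 0.001],
], twist=[0, 0, 0, 0, 0, 0, 0, 0], claw=[0.03, 0.03, 0.03, 0.03, 0.03, 0.03, 0.03, 0.03])

```text
time_s: 23.37
position: [0.6096, -0.2856, 0.003]
tcp_rot: [3.126, -0.314, 0.0]
wrist_force: [-1.0, -0.1, 0.1]
width: 0.0392
grip_force: 8.0
```

Call:
play_rows([
  [0, 0, 0],
  [0, 0, -0.015],
  [0, 0, -0.04],
  [0, 0, -0.07],
  [0, 0, -0.08],
  [0, 0, -0.08],
], twist=[0, 0, 0, 0, 0, 0], claw=[0.03, 0.03, 0.03, 0.03, 0.03, 0.03])

```text
time_s: 23.87
position: [0.6119, -0.2869, 0.0876]
tcp_rot: [3.122, -0.314, 0.012]
wrist_force: [-0.4, 0.5, 1.0]
width: 0.0396
grip_force: 8.0
```

```bash
python3 go.py .4525 .1115 .085
```

```text
t 23.87 pos [ 0.6119 -0.2869  0.0876] head -11.49 tilt -1.0 w 0.0396 grip 8.0 F [-0.4  0.5  1. ]
slide [-2.356e-01 -3.586e-01 -3.000e-04]
```

Call:
play_rows([
  [-0.011, -0.017, 0],
  [-0.032, -0.048, 0],
  [-0.053, -0.08, 0],
  [-0.074, -0.112, 0],
  [-0.095, -0.144, 0],
  [-0.116, -0.176, 0],
  [-0.137, -0.208, 0],
  [-0.158, -0.24, 0],
], twist=[0, 0, 0, 0, 0, 0, 0, 0], claw=[0.03, 0.03, 0.03, 0.03, 0.03, 0.03, 0.03, 0.03])

```text
time_s: 24.53
position: [0.5003, -0.0172, 0.0807]
tcp_rot: [-3.125, 0.315, 0.005]
wrist_force: [0.1, 0.8, -0.4]
width: 0.0396
grip_force: 8.0
```

Call:
play_rows([
  [-0.02, -0.03, 0],
  [-0.04, -0.06, 0],
  [-0.058, -0.09, 0],
  [-0.07, -0.108, 0],
  [-0.077, -0.118, 0.01],
  [-0.077, -0.118, 0.02],
  [-0.077, -0.118, 0.02],
  [-0.077, -0.118, 0.02],
], twist=[0, 0, 0, 0, 0, 0, 0, 0], claw=[0.03, 0.03, 0.03, 0.03, 0.03, 0.03, 0.03, 0.03])

```text
time_s: 25.2
position: [0.4495, 0.1113, 0.061]
tcp_rot: [3.124, -0.315, -0.006]
wrist_force: [-0.1, 0.1, -0.6]
width: 0.0392
grip_force: 8.0
```

```bash
python3 go.py .4525 .1115 .027
```

```text
t 25.2 pos [0.4495 0.1113 0.061 ] head -11.52 tilt -1.0 w 0.0392 grip 8.0 F [-0.1  0.1 -0.6]
slide [ 0.0031 -0.0009  0.034 ]
```

Call:
play_rows([
  [0.002, 0, 0.01],
  [0.002, 0, 0.02],
  [0.002, 0, 0.027],
  [0.002, 0, 0.03],
  [0.002, 0, 0.03],
  [0.002, 0, 0.03],
], twist=[0, 0, 0, 0, 0, 0], claw=[0.03, 0.03, 0.03, 0.03, 0.03, 0.03])

```text
time_s: 25.7
position: [0.4525, 0.1115, 0.0327]
tcp_rot: [3.126, -0.315, -0.001]
wrist_force: [0.6, 0.2, -0.2]
width: 0.0397
grip_force: 8.0
```

```bash
python3 go.py .4525 .1115 .027
```

```text
t 25.7 pos [0.4525 0.1115 0.0327] head -11.52 tilt -1.0 w 0.0397 grip 8.0 F [ 0.6  0.2 -0.2]
slide [-0.     -0.      0.0057]
```

Call:
play_rows([
  [0, 0, 0.002],
  [0, 0, 0.004],
  [0, 0, 0.004],
  [0, 0, 0.004],
  [0, 0, 0.004],
], twist=[0, 0, 0, 0, 0], claw=[0.03, 0.03, 0.03, 0.03, 0.03])

```text
time_s: 26.12
position: [0.4527, 0.1118, 0.0291]
tcp_rot: [3.126, -0.314, 0.001]
wrist_force: [0.5, -0.5, -0.5]
width: 0.0398
grip_force: 8.0
```

```bash
python3 go.py .4525 .1115 .027
```

```text
t 26.12 pos [0.4527 0.1118 0.0291] head -11.49 tilt -1.0 w 0.0398 grip 8.0 F [ 0.5 -0.5 -0.5]
slide [-0.0001  0.0003  0.0021]
```

Call:
play_rows([
  [0, 0, 0.0015],
  [0, 0, 0.0015],
  [0, 0, 0.0015],
  [0, 0, 0.0015],
  [0, 0, 0.0015],
  [0, 0, 0.0015],
  [0, 0, 0.0015],
  [0, 0, 0.0015],
], twist=[0, 0, 0, 0, 0, 0, 0, 0], claw=[0.03, 0.03, 0.03, 0.042, 0.05, 0.06, 0.06, 0.06])

```text
time_s: 26.78
position: [0.4526, 0.1117, 0.0275]
tcp_rot: [3.126, -0.315, 0.0]
wrist_force: [-0.5, 0.6, 0.5]
width: 0.0596
grip_force: 0.0
```

Call:
play_rows([
  [0, 0, -0.02],
  [0, 0, -0.05],
  [0.01, 0, -0.08],
  [0.03, 0.03, -0.09],
  [0.06, 0.06, -0.09],
  [0.09, 0.09, -0.09],
  [0.12, 0.12, -0.09],
  [0.14, 0.15, -0.09],
], twist=[0, 0, 0, 0, 0, 0, 0, 0], claw=[0.06, 0.06, 0.06, 0.09, 0.09, 0.09, 0.09, 0.09])

```text
time_s: 27.45
position: [0.5615, -0.065, 0.1176]
tcp_rot: [3.126, -0.314, 0.002]
wrist_force: [0.8, 0.9, 0.1]
width: 0.0886
grip_force: 0.0
```

```bash
python3 go.py .5995 -.138 .09;python3 - <<'E'
from h import *
im=cams.get_image("top"); print(circ(im,.452,.111,.031,.045,.02).round(4),circ(im,.452,.111,.018,.030,.03).round(4))
E
```

```text
t 27.45 pos [ 0.5615 -0.065   0.1176] head -11.47 tilt -1.0 w 0.0886 grip 0.0 F [0.8 0.9 0.1]
slide [0.0518 0.064  0.0277]
[4.517e-01 1.115e-01 4.513e-01 1.117e-01 3.630e-02 1.730e+02] [4.510e-01 1.114e-01 4.514e-01 1.159e-01 2.450e-02 1.440e+02]
```

The small dish is centred on the large one, with its top at 0.036 m. Tape next.

Call:
play_rows([
  [0.025, 0.032, 0],
  [0.045, 0.056, 0],
  [0.052, 0.064, 0.02],
  [0.052, 0.064, 0.045],
  [0.052, 0.064, 0.07],
  [0.052, 0.064, 0.08],
  [0.052, 0.064, 0.08],
  [0.052, 0.064, 0.08],
], twist=[0, 0, 0, 0, 0, 0, 0, 0], claw=[0.09, 0.09, 0.09, 0.09, 0.09, 0.09, 0.09, 0.09], force=12)

```text
time_s: 28.17
position: [0.5979, -0.1359, 0.0374]
tcp_rot: [-3.126, 0.314, 0.001]
wrist_force: [0.0, -0.1, 0.1]
width: 0.09
grip_force: 0.0
```

```bash
python3 go.py .5995 -.138 .006
```

```text
t 28.17 pos [ 0.5979 -0.1359  0.0374] head -11.47 tilt -1.0 w 0.09 grip 0.0 F [ 0.  -0.1  0.1]
slide [0.002  0.0017 0.0314]
```

Call:
play_rows([
  [0.001, 0.001, 0.015],
  [0.001, 0.001, 0.028],
  [0.001, 0.001, 0.031],
  [0.001, 0.001, 0.031],
  [0.001, 0.001, 0.031],
  [0.001, 0.001, 0.031],
  [0.001, 0.001, 0.031],
  [0.001, 0.001, 0.031],
], twist=[0, 0, 0, 0, 0, 0, 0, 0], claw=[0.09, 0.09, 0.09, 0.09, 0.09, 0.05, 0.05, 0.05])

```text
time_s: 28.83
position: [0.5994, -0.1376, 0.0073]
tcp_rot: [3.125, -0.314, 0.002]
wrist_force: [0.4, -0.6, 0.8]
width: 0.0734
grip_force: 0.0
```

Call:
play_rows([
  [0, 0, 0],
  [0, 0, 0],
  [0, 0, 0],
  [0, 0, 0],
  [0, 0, 0],
  [0, 0, 0],
  [0, 0, 0],
  [0, 0, 0],
], twist=[0, 0, 0, 0, 0, 0, 0, 0], claw=[0.05, 0.05, 0.05, 0.05, 0.05, 0.05, 0.05, 0.05])

```text
time_s: 29.5
position: [0.599, -0.1377, 0.0068]
tcp_rot: [3.125, -0.315, 0.001]
wrist_force: [-0.6, -0.7, 2.6]
width: 0.0583
grip_force: 12.0
```

Call:
play_rows([
  [0, 0, -0.015],
  [0, 0, -0.04],
  [0, 0, -0.07],
  [0, 0, -0.08],
  [0, 0, -0.08],
  [0, 0, -0.08],
], twist=[0, 0, 0, 0, 0, 0], claw=[0.05, 0.05, 0.05, 0.05, 0.05, 0.05])

```text
time_s: 30.0
position: [0.5989, -0.1373, 0.0861]
tcp_rot: [-3.126, 0.314, -0.0]
wrist_force: [-1.3, 0.1, -2.1]
width: 0.0585
grip_force: 12.0
```

```bash
python3 go.py .535 .094 .08
```

```text
t 30.0 pos [ 0.5989 -0.1373  0.0861] head -11.49 tilt -1.0 w 0.0585 grip 12.0 F [-1.3  0.1 -2.1]
slide [-0.1087 -0.214   0.0061]
```

Call:
play_rows([
  [-0.009, -0.018, 0],
  [-0.027, -0.053, 0],
  [-0.045, -0.088, 0],
  [-0.063, -0.123, 0],
  [-0.08, -0.158, 0],
  [-0.095, -0.188, 0],
  [-0.105, -0.207, 0],
  [-0.109, -0.214, 0],
], twist=[0, 0, 0, 0, 0, 0, 0, 0], claw=[0.05, 0.05, 0.05, 0.05, 0.05, 0.05, 0.05, 0.05])

```text
time_s: 30.67
position: [0.5318, 0.0969, 0.0835]
tcp_rot: [-3.126, 0.309, 0.009]
wrist_force: [-0.3, 0.2, -1.3]
width: 0.0584
grip_force: 12.0
```

Call:
play_rows([
  [0, 0, 0],
  [0, 0, 0.015],
  [0, 0, 0.035],
  [0, 0, 0.05],
  [0, 0, 0.06],
  [0, 0, 0.06],
  [0, 0, 0.06],
  [0, 0, 0.06],
], twist=[0, 0, 0, 0, 0, 0, 0, 0], claw=[0.05, 0.05, 0.05, 0.05, 0.05, 0.05, 0.05, 0.05])

```text
time_s: 31.33
position: [0.5355, 0.0933, 0.0271]
tcp_rot: [3.126, -0.316, 0.002]
wrist_force: [0.1, 0.1, -1.0]
width: 0.0583
grip_force: 12.0
```

```bash
python3 go.py .535 .094 .009
```

```text
t 31.33 pos [0.5355 0.0933 0.0271] head -11.54 tilt -1.0 w 0.0583 grip 12.0 F [ 0.1  0.1 -1. ]
slide [-0.0007 -0.0006  0.0181]
```

Call:
play_rows([
  [0, 0, 0.008],
  [0, 0, 0.014],
  [0, 0, 0.0165],
  [0, 0, 0.0165],
  [0, 0, 0.0165],
  [0, 0, 0.0165],
], twist=[0, 0, 0, 0, 0, 0], claw=[0.05, 0.05, 0.05, 0.05, 0.05, 0.05])

```text
time_s: 31.83
position: [0.5348, 0.094, 0.0101]
tcp_rot: [3.126, -0.314, 0.0]
wrist_force: [0.0, -0.8, 0.1]
width: 0.0584
grip_force: 12.0
```

```bash
python3 go.py .535 .094 .009
```

```text
t 31.83 pos [0.5348 0.094  0.0101] head -11.48 tilt -1.0 w 0.0584 grip 12.0 F [ 0.  -0.8  0.1]
slide [ 0.0002 -0.      0.0011]
```

Touching the pad. Release, rise and back away.

Call:
play_rows([
  [0, 0, 0],
  [0, 0, 0],
  [0, 0, 0],
  [0, 0, 0],
  [0, 0, 0],
  [0, 0, -0.02],
  [0, 0, -0.05],
  [0, 0, -0.08],
], twist=[0, 0, 0, 0, 0, 0, 0, 0], claw=[0.06, 0.07, 0.08, 0.085, 0.085, 0.085, 0.085, 0.085])

```text
time_s: 32.5
position: [0.5335, 0.0939, 0.0896]
tcp_rot: [3.125, -0.315, -0.005]
wrist_force: [0.9, -0.1, -0.3]
width: 0.0852
grip_force: 0.0
```

Call:
play_rows([
  [0, 0, -0.03],
  [0, 0.03, -0.05],
  [0, 0.07, -0.05],
  [0, 0.11, -0.05],
  [0, 0.15, -0.05],
  [0, 0.19, -0.05],
  [0, 0.23, -0.05],
  [0, 0.27, -0.05],
], twist=[0, 0, 0, 0, 0, 0, 0, 0], claw=[0.085, 0.085, 0.085, 0.085, 0.085, 0.085, 0.085, 0.085])

```text
time_s: 33.17
position: [0.4802, -0.1723, 0.1403]
tcp_rot: [3.126, -0.314, 0.001]
wrist_force: [0.5, -0.2, 0.2]
width: 0.0851
grip_force: 0.0
```

Run:
```python
from h import *
im=cams.get_image("top"); save(im,"fin")
a=cv2.imread("pics/fin.png")[90:290,80:330]; cv2.imwrite("pics/finb.png",cv2.resize(a,None,fx=3,fy=3,interpolation=2))
for n,q in dict(burner=(.496,.327,.054,.1,.014),jar=(.474,.219,.054,.075,.021),large=(.452,.111,.018,.03,.03),small=(.452,.111,.031,.045,.02),tape=(.535,.094,.02,.032,.03)).items():
    c=circ(im,*q); d=c[:2]-[.452,.111]; print(n,c.round(4),"rel disc",round(d@[.98,-.199],4),round(d@[.199,.98],4))
d=cams.masks_of("beaker","top"); print(d[0]["conf"],d[0]["point"])
```

```text
burner [4.946e-01 3.263e-01 4.937e-01 3.241e-01 8.480e-02 1.470e+02] rel disc -0.0011 0.2195
jar [4.723e-01 2.215e-01 4.725e-01 2.209e-01 6.230e-02 2.060e+02] rel disc -0.0021 0.1123
large [4.516e-01 1.109e-01 4.506e-01 1.079e-01 2.430e-02 2.010e+02] rel disc -0.0004 -0.0002
small [4.516e-01 1.121e-01 4.515e-01 1.116e-01 3.610e-02 1.730e+02] rel disc -0.0006 0.001
tape [5.344e-01 9.490e-02 5.338e-01 9.420e-02 2.590e-02 2.250e+02] rel disc 0.0839 0.0006
0.89 [115.3, 252.9]
```

View pics/finb.png

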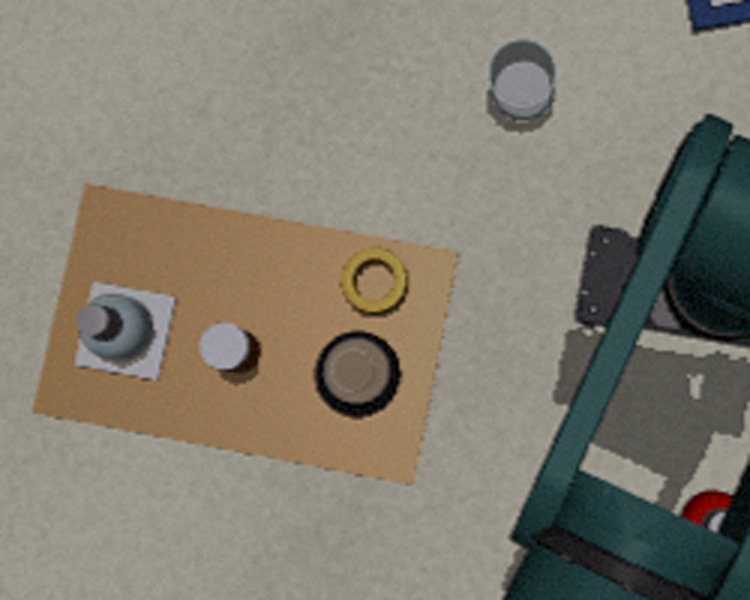

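The picture shows everything in place: burner on the tile (crop 115,328), jar (227,347), stacked dishes on the disc (358,372), tape behind the disc (375,281), and the beaker unmoved (522,80). Handing in.

```bash
python3 -c "
from plant import arm
print(arm.finish_job())"
```

```text
the job is handed in; nothing more can be done
None
```

The plating station is laid out and handed in: in the last top view every item measured within about 3 mm of its target, and the beaker had not moved; the hand-in call returned no verdict.

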